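# Find where the specimen carriage hangs up

### The arm

A 6-joint arm with a two-finger parallel gripper is mounted at the origin on the work surface. World frame = base frame: x ahead of the robot, y to its left, z up, the work surface at z = 0. Lengths are in m, angles in rad, forces in N, time in s.
With the tool pointing down it reaches from about 0.275 to 0.75 m from the base axis. Payload 10.2 kg.
Tool frame: the origin (TCP) lies at the very end of the fingers, on their centre line; the grasp point (between the pads) lies 19 mm behind it; z points along the fingers, x is the direction in which the jaws open and shut, and the axes are right-handed (so a half turn about z gives the same grasp; the last joint's range is limited). The gripper opens to 88 mm and grips with 3 to 60 N. Pads are 18 mm wide; open, the fingers measure 123 mm over their backs; the gripper's body (75 mm by 187 mm) begins 45 mm behind the grasp point.
Start: joints at [-1.347, 0.313, 1.498, -0, 1.331, -0.223], TCP at [0.227, -0.473, 0.239] pointing down, gripper open.
Joint ranges: [-2.94, 2.94], [-0.97, 2.17], [0.19, 2.56], [-1.23, 4.37], [0.02, 3.11], [-2.88, 2.88]. Speed limits (rad/s): [2.39, 2.39, 3.01, 3.14, 3.14, 3.14].

### API

Orientations are given as a unit quaternion [x, y, z, w].
In Python, from bench import r, read_camera, get_calibration, nets gives the robot as it stands.
- The arm moves only by the tool send_rows, never from a script. Its argument "deltas" is a list that holds one entry, the list of rows, each a list of 5 numbers: the gripper command: -1 is fully open, 1 is shut, values between are in proportion, then the shift along the tool's x, y, z in cm, then the turn about the tool's z in degrees. In form: [[[claw, x, y, z, twist], ...]]. A call has 1 to 12 rows; each row is the pose to reach, as a shift and turn from the pose measured when the call began, along the tool's axes at that moment; what a row does not reach only later rows make up. A row lasts 1/12 s, in which the tool goes at most 41.7 mm and 7.16 degrees, less where a joint would pass 70% of its speed; a pose out of reach is approached as far as the arm can. A call with a gripper value outside its range is refused whole. The fingers move at their own pace and stop on an object; the grip force is fixed at half the most. Time passes only in rows, so rows that repeat a pose let the fingers close. It gives the time, the measured TCP pose, the force and the opening at its end, in the units of the state.
- r.get_obs(): the state, without advancing time (a new reading comes with each control period).
- read_camera(name): name is "scene" or "top" or "wrist"; returns the picture (384x512x3 uint8, red, green, blue); there is no depth.
- get_calibration(name): a dict with "K" (3x3 intrinsics, pixels), "distortion" ([k1, k2, p1, p2, k3] as OpenCV has them; the pictures are not rectified), "rvec" (rotation vector, rad) and "tvec" (3), from world to camera coordinates, as OpenCV has them. Camera axes: x right, y down, z forward; pixel columns grow to the right and rows downward; lengths in m; the calibration is good to about 2 mm. A picture is of the moment at which its call begins: read the wrist's pose just before it. get_calibration takes no time and is no camera call; for the wrist camera it gives the pose at the moment of the call.
- r.hand_in(): hands the job in, once; it reports no verdict.
Trained networks look in the newest picture that a camera, given by its name, has taken for a name from the list of things; names that differ only in an ending like _2 or _b are one class to them, and where a whole thing is asked for, a point or a joint stands for the part that bears it (a point fixed in the world has none). Each returns a list of dicts, best first, with "confidence" (0 to 1); they miss things now and then, are a little off and sometimes report something else, mostly with a low value. They report only what shows in the picture. A call takes as long as a camera call.
- nets.look_for(thing, camera): "xyz" ([x, y, z] in m, in the coordinates of the camera as it stood for that picture, good to about 4 mm: the middle of the surface that is visible of it).
- nets.trace(thing, camera): "mask" (384x512 bool, what is visible of it).
The state is a dict: "time": time; "joint_pos": joint angles; "qd": joint speeds; "tau": joint torques, N m; "tcp_pos": TCP position; "eef_rot": TCP orientation; "ft_force": force on the tool from outside, world axes, zero at the start; "ft_torque": the same for the moment, N m; "grip_width": opening from 0.0 (shut) to 1.0 (fully open).
Only numpy, scipy, OpenCV 4.12 (cv2) and the standard library are available. Lean on these libraries where they do the work, as an engineer would, in place of code of your own. Each camera call takes 0.05 s, during which the arm holds its last target.

### The job

The spring-return specimen carriage on the slide-way hangs up at two places along its travel. Draw it by its handle all the way out to the far stop to feel where it sticks, then ease it back without ever letting it snap home, and leave it hanging by itself, let go and standing still, at the sticky place nearer its home end. Leave the other things on the bench where they are.

Things in the scene. Friction and masses are not known exactly. Their poses are not given: they have to be found in the camera images.
- stage: the fixed slide-way: grey base plate 160 (x) x 340 (y) x 20 mm high, two steel rods along its y, a 60 mm high end block (22 x 90 mm) at each end, y = +-142 mm, and a bridge above. Origin: centre of the plate's underside. Own x points away from the robot, own y along the rail from home end to far end, z up. It starts turned by at most 13 degrees
- bridge_bar (a point): middle of the lower edge, on the robot's side, of the bridge's white bar: 44 mm wide (from here to the stage's +x), 28 mm high, underside 200 mm above the bench, over the whole travel. A lens hangs 12 mm below its middle; a viewing tube stands on it, top 323 mm above the bench. 24 mm square posts carry it at the stage's x = 55, y = +-142 mm
- home_end (a point): top of the home-side end block, middle of its inner edge; the carriage's end comes to rest beside it at home
- carriage (a joint): travel along the stage's +y, m: 0 home stop (start), 0.170 far stop. A spring pulls it home with 2.5 to 2.8 N; friction 0.3 N. Two unseen catches, elsewhere each time, 25 mm or more from the stops, 30 mm or more apart: from 8 mm before its middle each resists with up to about 10 N extra, either way, then lets go. Eased back, it hangs by itself 8 mm beyond a catch's middle; elsewhere it flies home
- handle_grip (a point): grip point on the centre line of the carriage's handle, 100 mm above the bench: a black flat paddle 14 mm thick (along the stage's y), 22 mm wide, rising 50 mm from the carriage (dark block, 70 x 80 mm, top at 65 mm), leaning 35 degrees from vertical towards the robot. The bar overhangs it by 8 mm, 100 mm higher: a hand fits only if it leans back like the handle
- dish: bystander: clear flat dish, 94 mm across, 18 mm high; origin under its centre
- block: bystander: small steel block 50 x 30 x 20 mm; origin under its centre
- oil: bystander: small amber bottle, 32 mm across, 70 mm high; origin under its centre
- beaker: bystander: clear beaker, 70 mm across, 90 mm high; origin under its centre
- tube: bystander: white sample tube with grey cap, 34 mm across, 105 mm high; origin under its centre
- slide_box: bystander: black box 85 x 100 x 34 mm; origin under its centre
- driver: bystander: screwdriver, 160 mm long, lying flat along its own x

How it is judged:
By the outcome, as a careful person would: the job done as asked, in the order asked, and still so for the second after the job is handed in, with the robot touching nothing.
It also fails if it takes over 54 s, if anything falls off the work surface, if the arm or the gripper's body presses on something with over 40 N, if the wrist force passes 120 N, or if a joint passes its speed limit or range.

## Working session

There is one attempt and no reset: what is moved stays moved. The work goes in short steps, Python scripts to look and compute and a tool call to move; the robot and the scene stay as the last step left them, time stands still between calls to the robot, and variables do not carry over. Pictures are saved under pics/ and viewed, and the job is handed in when it is done.

Besides the shell and the picture viewer there is one more tool, called as name([rows], argument=value, ...), one row to a line, values as JSON. send_rows: Moves the arm, as the interface text tells. Its arguments: {"type":"object","properties":{"deltas":{"type":"array"}},"required":["deltas"]}

```bash
ls; mkdir -p pics; cat > h.py <<'E'
import numpy as np, cv2
from bench import r, read_camera, get_calibration, nets
from scipy.spatial.transform import Rotation as R
def save(n,im): cv2.imwrite('pics/'+n+'.png',im[:,:,::-1])
def c2w(c,p):
    M=R.from_rotvec(np.ravel(c['rvec'])).as_matrix(); return M.T@(np.array(p)-np.ravel(c['tvec']))
def proj(c,P):
    return cv2.projectPoints(np.array(P,float).reshape(-1,3),np.array(c['rvec'],float),np.array(c['tvec'],float),np.array(c['K']),np.array(c['distortion']))[0][:,0]
E
python3 - <<'E'
from h import *
o=r.get_obs();print({k:np.round(v,3) for k,v in o.items()})
for n in ['scene','top']:
    im=read_camera(n);save(n+'0',im);c=get_calibration(n)
    for t in ['stage','handle_grip','carriage','home_end','bridge_bar','dish','block','oil','beaker','tube','slide_box','driver']:
        try:
            for d in nets.look_for(t,n)[:2]: print(n,t,round(d['confidence'],2),c2w(c,d['xyz']).round(3))
        except Exception as e: print(t,e)
print(r.get_obs()['time'])
E
```

```text
pics
{'time': np.float64(0.0), 'joint_pos': array([-1.347,  0.313,  1.498, -0.   ,  1.331, -0.223]), 'qd': array([-0.   ,  0.003, -0.001,  0.001,  0.003, -0.001]), 'tau': array([-3.0000e-03, -4.0222e+01, -2.5227e+01,  6.9000e-02,  3.5000e-02,
       -0.0000e+00]), 'tcp_pos': array([ 0.227, -0.473,  0.238]), 'eef_rot': array([ 0.846, -0.533, -0.   , -0.   ]), 'ft_force': array([0.048, 0.607, 0.192]), 'ft_torque': array([-0.024,  0.004, -0.038]), 'grip_width': np.float64(1.0)}
scene stage 0.86 [ 0.723 -0.01   0.066]
scene handle_grip 0.86 [ 0.73  -0.088  0.063]
scene carriage 0.77 [ 0.726 -0.088  0.069]
scene home_end 0.89 [ 0.725 -0.008  0.061]
scene bridge_bar 0.56 [ 0.726 -0.009  0.058]
scene dish 0.92 [ 0.572 -0.112  0.014]
scene block 0.44 [0.552 0.054 0.02 ]
scene oil 0.87 [0.831 0.048 0.033]
scene beaker 0.65 [0.48  0.432 0.034]
scene beaker 0.6 [0.695 0.241 0.062]
scene tube 0.84 [ 0.691 -0.242  0.062]
scene slide_box 0.77 [0.477 0.431 0.034]
scene slide_box 0.7 [0.83  0.049 0.032]
scene driver 0.5 [0.324 0.274 0.016]
top stage 0.67 [ 0.681 -0.004  0.061]
top handle_grip 0.58 [ 0.69  -0.087  0.068]
top carriage 0.9 [ 0.687 -0.089  0.066]
top home_end 0.71 [ 0.684 -0.01   0.063]
top bridge_bar 0.88 [ 0.677 -0.004  0.059]
top dish 0.6 [ 0.566 -0.116  0.018]
top oil 0.61 [0.808 0.047 0.045]
top beaker 0.76 [0.685 0.248 0.041]
top slide_box 0.82 [0.451 0.431 0.036]
top driver 0.57 [0.312 0.278 0.023]
1.3
```

View pics/scene0.png

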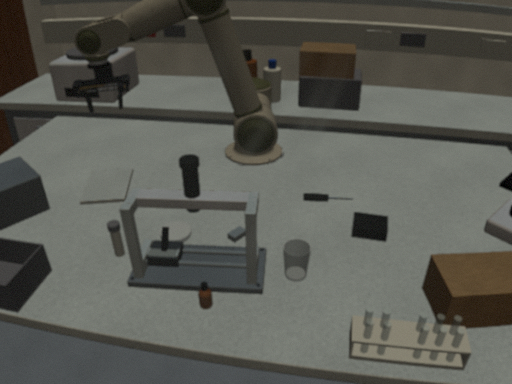

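View pics/top0.png

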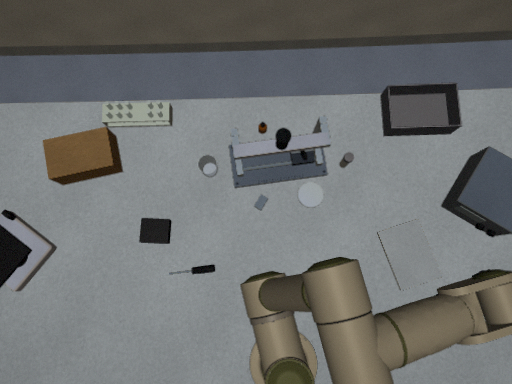

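```bash
python3 - <<'E'
import cv2
a=cv2.imread('pics/scene0.png')[180:300,100:280];cv2.imwrite('pics/s0c.png',cv2.resize(a,None,fx=4.4,fy=4.4,interpolation=cv2.INTER_CUBIC))
a=cv2.imread('pics/top0.png')[110:215,220:360];cv2.imwrite('pics/t0c.png',cv2.resize(a,None,fx=5.6,fy=5.6,interpolation=cv2.INTER_CUBIC))
E
```

```text
(no output)
```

View pics/s0c.png

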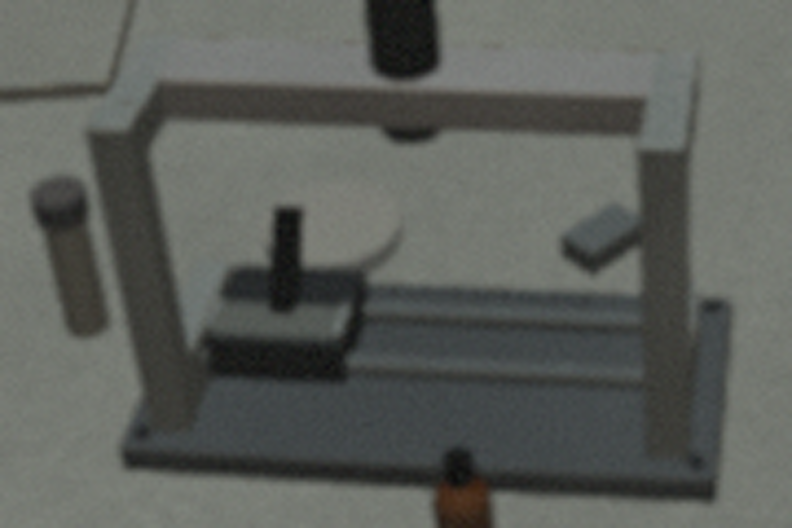

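View pics/t0c.png

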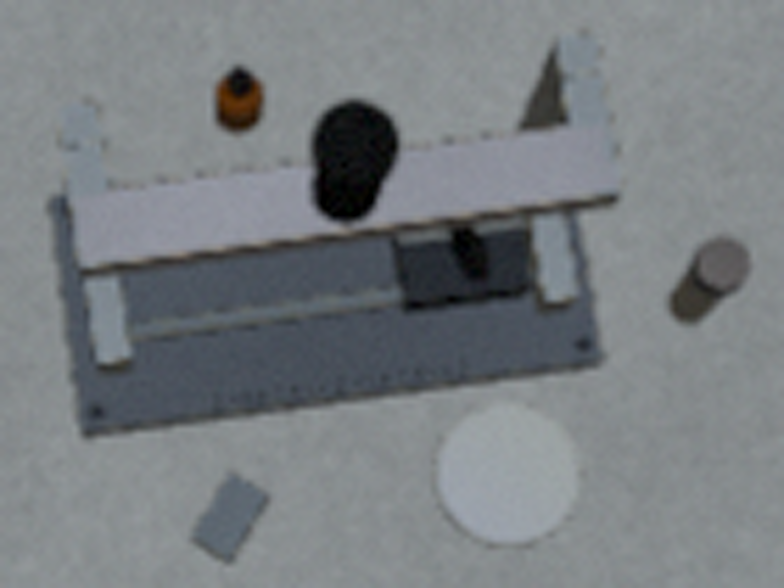

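```bash
cat > fit.py <<'E'
from h import *
from scipy.optimize import least_squares
ct=get_calibration('top');cs=get_calibration('scene')
T=[((-80,170,20),(83,435)),((-80,-170,20),(603,360)),((80,170,20),(52,200))]
S=[((80,-170,0),(125,467)),((80,170,0),(715,497)),((80,170,20),(715,483)),((-80,170,20),(733,302)),((80,-170,20),(125,450))]
def f(p,sep=False):
    Rz=R.from_euler('z',p[2]).as_matrix()
    out=[]
    for c,L,fx,o in((ct,T,5.6,(220,110)),(cs,S,4.4,(100,180))):
        P=[Rz@(np.array(a)/1000)+[p[0],p[1],0] for a,_ in L]
        U=np.array([(np.array(b)+.5)/fx-.5+np.array(o) for _,b in L])
        out.append(proj(c,P)-U)
    return out
g=lambda p:np.concatenate(f(p)).ravel()
for name,fn in(('both',g),('top',lambda p:f(p)[0].ravel()),('scene',lambda p:f(p)[1].ravel())):
    s=least_squares(fn,[.69,0,0]);print(name,s.x.round(4),np.degrees(s.x[2]).round(2),s.fun.reshape(-1,2).round(2).tolist())
E
python3 fit.py
python3 -c "
from h import *
for n in ['top','scene','wrist']:
  c=get_calibration(n);print(n,np.array(c['K']).round(1).tolist(),c2w(c,[0,0,0]).round(3))"
```

```text
both [ 0.7007 -0.0075  0.1105] 6.33 [[-0.29, -0.42], [0.57, 0.16], [-0.41, -0.99], [-0.3, 0.68], [0.82, 1.53], [0.82, -1.23], [0.4, -1.94], [-1.73, -1.3]]
top [ 0.6996 -0.0074  0.1177] 6.74 [[-0.12, 0.2], [0.65, 0.12], [-0.55, -0.35]]
scene [ 0.7014 -0.0072  0.1062] 6.08 [[-0.34, 0.67], [0.73, 1.95], [0.73, -0.82], [0.58, -1.6], [-1.77, -1.32]]
top [[424.4, 0.0, 248.9], [0.0, 424.4, 192.2], [0.0, 0.0, 1.0]] [0.31  0.086 1.516]
scene [[432.3, 0.0, 256.7], [0.0, 432.3, 192.5], [0.0, 0.0, 1.0]] [1.506 0.3   0.759]
wrist [[290.9, 0.0, 257.0], [0.0, 290.9, 196.3], [0.0, 0.0, 1.0]] [ 0.301 -0.436  0.384]
```

send_rows([
  [[-1,-3,-3.4,-3,-7],[-1,-6,-6.8,-6,-14],[-1,-9,-10.2,-9,-21],[-1,-12,-13.6,-12,-28],[-1,-15,-17,-14,-35],[-1,-18,-20.4,-16,-42],[-1,-21,-23.8,-17,-49],[-1,-24,-27.2,-17,-56],[-1,-27,-30.6,-17,-63],[-1,-30,-34,-17,-70],[-1,-33,-37.4,-17,-77],[-1,-35,-40,-17,-84]],
])

```text
time: 2.3
tcp_pos: [0.4067, -0.0495, 0.4065]
eef_rot: [0.985, 0.173, 0.001, 0.0]
ft_force: [0.3, -1.0, -0.2]
grip_width: 1.002
```

send_rows([
  [[-1,2,-1,-1,-7],[-1,4,-2,-2,-14],[-1,6,-3,-3,-21],[-1,8,-4,-4,-28],[-1,10,-5,-4,-35],[-1,11,-6,-4,-42],[-1,12.3,-6.7,-4,-49],[-1,12.3,-6.7,-4,-56],[-1,12.3,-6.7,-4,-63],[-1,12.3,-6.7,-4,-70],[-1,12.3,-6.7,-4,-76.5],[-1,12.3,-6.7,-4,-76.5]],
])

```text
time: 3.3
tcp_pos: [0.4995, 0.0555, 0.4466]
eef_rot: [0.665, 0.747, 0.0, 0.001]
ft_force: [-0.7, -0.2, 0.6]
grip_width: 1.002
```

```bash
python3 - <<'E'
from h import *
o=r.get_obs();print(o['joint_pos'].round(3),o['tcp_pos'].round(4),R.from_quat(o['eef_rot']).as_matrix().round(3).tolist())
c=get_calibration('wrist');im=read_camera('wrist');save('w1',im);np.savez('w1.npz',im=im,**{k:np.array(v) for k,v in c.items()})
for t in ['handle_grip','carriage','bridge_bar']:
    for d in nets.look_for(t,'wrist')[:2]: print(t,round(d['confidence'],2),c2w(c,d['xyz']).round(3))
E
```

```text
[-0.123  0.217  1.094 -0.     1.83  -1.81 ] [0.4995 0.0555 0.4466] [[-0.116, 0.993, 0.001], [0.993, 0.116, -0.001], [-0.001, 0.001, -1.0]]
carriage 0.57 [ 0.688 -0.077  0.062]
```

View pics/w1.png

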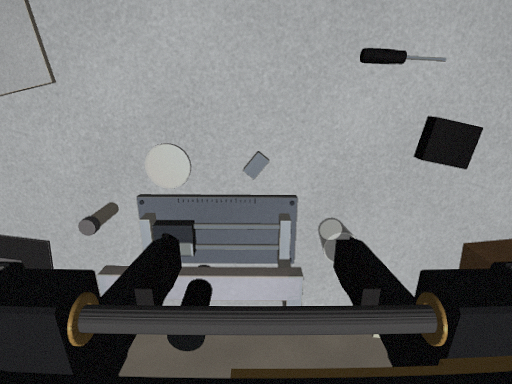

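send_rows([
  [[-1,4,0,0,0],[-1,8,0,0,0],[-1,11.7,0,0,0],[-1,11.7,4,0,0],[-1,11.7,8,0,0],[-1,11.7,12,0,0],[-1,11.7,16,0,0],[-1,11.7,20,0,0],[-1,11.7,24,0,0],[-1,11.7,28,0,0],[-1,11.7,32,0,0],[-1,11.7,36,0,0]],
])

```text
time: 4.5
tcp_pos: [0.6956, 0.1819, 0.3946]
eef_rot: [0.668, 0.744, 0.011, 0.008]
ft_force: [0.2, 0.2, 0.6]
grip_width: 1.001
```

```bash
cat > st.py <<'E'
from h import *
o=r.get_obs();print(o['time'],o['joint_pos'].round(3),o['tcp_pos'].round(4),'F',o['ft_force'].round(2),'g',round(float(o['grip_width']),3));M=R.from_quat(o['eef_rot']).as_matrix();print(M.round(3).tolist(),'tilt',np.degrees(np.arccos(-M[2,2])).round(2),'head',np.degrees(np.arctan2(M[1,2],M[0,2])).round(1),'xhead',np.degrees(np.arctan2(M[1,0],M[0,0])).round(1))
E
python3 st.py
```

```text
4.5 [ 0.092  0.875  0.187  0.003  2.054 -1.585] [0.6956 0.1819 0.3946] F [0.23 0.15 0.6 ] g 1.001
[[-0.108, 0.994, 0.026], [0.994, 0.108, 0.005], [0.002, 0.026, -1.0]] tilt 1.51 head 11.6 xhead 96.2
```

send_rows([
  [[-1,0,10,-7,0],[-1,0,20,-14,0],[-1,0,30,-20,0],[-1,0,30,-20,0]],
])

```text
time: 4.83
tcp_pos: [0.6987, 0.1668, 0.4066]
eef_rot: [0.668, 0.744, 0.022, 0.016]
ft_force: [-0.4, 0.2, 0.0]
grip_width: 0.997
```

```bash
python3 st.py
```

```text
4.8333 [ 0.069  0.858  0.187  0.008  2.044 -1.606] [0.6987 0.1668 0.4066] F [-0.39  0.24  0.04] g 0.997
[[-0.108, 0.993, 0.052], [0.994, 0.108, 0.011], [0.005, 0.053, -0.999]] tilt 3.06 head 11.8 xhead 96.2
```

send_rows([
  [[-1,0,40,-20,0]],
])

```text
time: 4.92
tcp_pos: [0.7053, 0.164, 0.4071]
eef_rot: [0.667, 0.744, 0.031, 0.023]
ft_force: [-0.4, -0.2, -0.6]
grip_width: 0.998
```

```bash
python3 st.py
```

```text
4.9167 [ 0.063  0.858  0.187  0.012  2.021 -1.61 ] [0.7053 0.164  0.4071] F [-0.38 -0.23 -0.58] g 0.998
[[-0.108, 0.991, 0.075], [0.994, 0.108, 0.016], [0.008, 0.076, -0.997]] tilt 4.41 head 11.9 xhead 96.2
```

send_rows([
  [[-1,0,40,-20,0]],
])

```text
time: 5.0
tcp_pos: [0.7118, 0.1608, 0.4079]
eef_rot: [0.667, 0.743, 0.041, 0.03]
ft_force: [0.8, 1.0, -1.0]
grip_width: 0.997
```

```bash
python3 st.py
```

```text
5.0 [ 0.057  0.857  0.187  0.017  1.997 -1.615] [0.7118 0.1608 0.4079] F [ 0.78  0.97 -1.04] g 0.997
[[-0.109, 0.989, 0.099], [0.994, 0.107, 0.021], [0.01, 0.1, -0.995]] tilt 5.79 head 11.9 xhead 96.2
```

send_rows([
  [[-1,-4,1,0,0],[-1,-8,2,0,0],[-1,-11,2,0,0]],
])

```text
time: 5.25
tcp_pos: [0.734, 0.0503, 0.4016]
eef_rot: [0.667, 0.743, 0.044, 0.033]
ft_force: [0.1, -0.6, 0.1]
grip_width: 0.999
```

send_rows([
  [[-1,0,40,-20,0]],
])

```text
time: 5.33
tcp_pos: [0.7383, 0.0475, 0.4036]
eef_rot: [0.669, 0.74, 0.051, 0.04]
ft_force: [0.3, 0.5, -0.1]
grip_width: 0.999
```

send_rows([
  [[-1,0,40,-20,0]],
])

```text
time: 5.42
tcp_pos: [0.7416, 0.0529, 0.408]
eef_rot: [0.67, 0.739, 0.059, 0.049]
ft_force: [0.4, 0.3, 0.3]
grip_width: 1.001
```

```bash
python3 st.py
```

```text
5.4167 [-0.098  0.859  0.188  0.04   1.946 -1.749] [0.7416 0.0529 0.408 ] F [0.44 0.34 0.3 ] g 1.001
[[-0.098, 0.984, 0.151], [0.995, 0.096, 0.022], [0.008, 0.152, -0.988]] tilt 8.77 head 8.4 xhead 95.6
```

send_rows([
  [[-1,0,40,-20,0]],
])

```text
time: 5.5
tcp_pos: [0.7449, 0.0561, 0.4128]
eef_rot: [0.669, 0.738, 0.068, 0.057]
ft_force: [0.3, 0.5, -0.5]
grip_width: 1.0
```

send_rows([
  [[-1,0,40,-20,0]],
])

```text
time: 5.58
tcp_pos: [0.748, 0.0579, 0.4182]
eef_rot: [0.668, 0.737, 0.077, 0.065]
ft_force: [0.5, 0.3, -0.2]
grip_width: 0.997
```

send_rows([
  [[-1,0,40,-20,0]],
])

```text
time: 5.67
tcp_pos: [0.7509, 0.0591, 0.4242]
eef_rot: [0.667, 0.737, 0.086, 0.074]
ft_force: [0.6, -0.7, 0.1]
grip_width: 1.0
```

send_rows([
  [[-1,0,40,-20,0]],
])

```text
time: 5.75
tcp_pos: [0.7534, 0.0598, 0.4306]
eef_rot: [0.665, 0.736, 0.095, 0.082]
ft_force: [-0.7, -0.3, 0.2]
grip_width: 1.002
```

```bash
python3 st.py
```

```text
5.75 [-0.093  0.834  0.187  0.057  1.874 -1.742] [0.7534 0.0598 0.4306] F [-0.66 -0.33  0.22] g 1.002
[[-0.102, 0.964, 0.247], [0.995, 0.097, 0.031], [0.006, 0.249, -0.969]] tilt 14.42 head 7.2 xhead 95.8
```

send_rows([
  [[-1,0,40,-15,0]],
])

```text
time: 5.83
tcp_pos: [0.7577, 0.0608, 0.4352]
eef_rot: [0.663, 0.735, 0.105, 0.091]
ft_force: [-1.0, 1.1, -0.4]
grip_width: 1.0
```

send_rows([
  [[-1,0,40,-15,0]],
])

```text
time: 5.92
tcp_pos: [0.7622, 0.0616, 0.4389]
eef_rot: [0.662, 0.734, 0.113, 0.099]
ft_force: [0.8, -0.2, -0.1]
grip_width: 0.998
```

send_rows([
  [[-1,0,40,-10,0]],
])

```text
time: 6.0
tcp_pos: [0.7682, 0.0628, 0.441]
eef_rot: [0.661, 0.733, 0.123, 0.108]
ft_force: [0.0, 0.4, 0.7]
grip_width: 1.005
```

send_rows([
  [[-1,0,40,-10,0]],
])

```text
time: 6.08
tcp_pos: [0.7741, 0.0641, 0.4426]
eef_rot: [0.659, 0.731, 0.132, 0.116]
ft_force: [0.6, -0.2, 0.7]
grip_width: 0.997
```

send_rows([
  [[-1,0,40,-10,0]],
])

```text
time: 6.17
tcp_pos: [0.7792, 0.0652, 0.4455]
eef_rot: [0.658, 0.73, 0.141, 0.125]
ft_force: [0.1, -0.1, 0.4]
grip_width: 0.999
```

send_rows([
  [[-1,0,40,-10,0]],
])

```text
time: 6.25
tcp_pos: [0.7836, 0.0663, 0.4495]
eef_rot: [0.656, 0.728, 0.149, 0.133]
ft_force: [0.5, 0.5, -1.2]
grip_width: 1.0
```

```bash
python3 st.py
```

```text
6.25 [-0.089  0.824  0.188  0.079  1.735 -1.735] [0.7836 0.0663 0.4495] F [ 0.53  0.54 -1.18] g 1.0
[[-0.104, 0.915, 0.389], [0.995, 0.095, 0.043], [0.003, 0.392, -0.92]] tilt 23.05 head 6.3 xhead 96.0
```

8 to 9 more.

send_rows([
  [[-1,0,40,-8,0]],
])

```text
time: 6.33
tcp_pos: [0.7886, 0.0674, 0.4531]
eef_rot: [0.654, 0.726, 0.158, 0.141]
ft_force: [-0.2, -0.1, 0.3]
grip_width: 0.998
```

send_rows([
  [[-1,0,40,-8,0]],
])

```text
time: 6.42
tcp_pos: [0.7933, 0.0684, 0.4569]
eef_rot: [0.652, 0.724, 0.167, 0.15]
ft_force: [-0.7, 0.1, -1.0]
grip_width: 1.0
```

send_rows([
  [[-1,0,40,-8,0]],
])

```text
time: 6.5
tcp_pos: [0.7973, 0.0694, 0.4616]
eef_rot: [0.651, 0.722, 0.176, 0.158]
ft_force: [0.4, 0.9, -0.7]
grip_width: 0.999
```

send_rows([
  [[-1,0,40,-5,0]],
])

```text
time: 6.58
tcp_pos: [0.8024, 0.0705, 0.4656]
eef_rot: [0.648, 0.719, 0.185, 0.166]
ft_force: [1.1, 0.3, 0.2]
grip_width: 1.003
```

send_rows([
  [[-1,0,40,-5,0]],
])

```text
time: 6.67
tcp_pos: [0.8073, 0.0715, 0.4692]
eef_rot: [0.646, 0.717, 0.194, 0.175]
ft_force: [-0.0, 1.0, 0.2]
grip_width: 1.006
```

send_rows([
  [[-1,0,40,-5,0]],
])

```text
time: 6.75
tcp_pos: [0.8115, 0.0724, 0.4738]
eef_rot: [0.644, 0.714, 0.203, 0.183]
ft_force: [-0.1, 0.2, -0.1]
grip_width: 0.996
```

send_rows([
  [[-1,0,40,-5,0]],
])

```text
time: 6.83
tcp_pos: [0.815, 0.0733, 0.4794]
eef_rot: [0.642, 0.712, 0.212, 0.191]
ft_force: [0.6, -0.6, -0.2]
grip_width: 0.998
```

send_rows([
  [[-1,0,40,-5,0]],
])

```text
time: 6.92
tcp_pos: [0.818, 0.074, 0.4858]
eef_rot: [0.639, 0.709, 0.221, 0.199]
ft_force: [0.6, -0.6, -0.2]
grip_width: 1.001
```

```bash
python3 st.py
```

```text
6.9167 [-0.084  0.805  0.188  0.106  1.554 -1.727] [0.818  0.074  0.4858] F [ 0.62 -0.62 -0.2 ] g 1.001
[[-0.103, 0.819, 0.564], [0.995, 0.085, 0.059], [0.0, 0.567, -0.823]] tilt 34.57 head 5.9 xhead 95.9
```

send_rows([
  [[-1,0.4,-3.3,-2.3,0],[-1,0.8,-6.6,-4.6,0],[-1,1.2,-9.9,-6.8,0],[-1,1.6,-13.2,-9.1,0],[-1,2,-16.4,-11.3,0],[-1,0,-20,-10,0],[-1,-2,-23,-9,0],[-1,-4,-26,-8,0],[-1,-7,-29,-7,0],[-1,-10,-32,-6,0],[-1,-12,-35,-5,0],[-1,-12.5,-38,-3.6,0]],
])

```text
time: 7.92
tcp_pos: [0.5031, -0.0835, 0.3078]
eef_rot: [0.64, 0.708, 0.221, 0.202]
ft_force: [1.2, -0.3, 0.4]
grip_width: 1.001
```

```bash
python3 st.py; python3 - <<'E'
from h import *
c=get_calibration('wrist');im=read_camera('wrist');save('w2',im);np.savez('w2.npz',im=im,**{k:np.array(v) for k,v in c.items()})
print(c2w(c,[0,0,0]),c2w(c,[0,0,1])-c2w(c,[0,0,0]))
for t in ['handle_grip','carriage','bridge_bar','home_end']:
    for d in nets.look_for(t,'wrist')[:2]: print(t,round(d['confidence'],2),c2w(c,d['xyz']).round(3))
E
```

```text
7.9167 [-0.577 -0.049  1.849  0.471  0.901 -2.463] [ 0.5031 -0.0835  0.3078] F [ 1.24 -0.29  0.38] g 1.001
[[-0.101, 0.817, 0.568], [0.995, 0.084, 0.055], [-0.003, 0.571, -0.821]] tilt 34.79 head 5.5 xhead 95.8
[ 0.35051821 -0.09779166  0.37912351] [ 0.80027026  0.08009846 -0.59426572]
handle_grip 0.56 [ 0.686 -0.094  0.062]
carriage 0.62 [ 0.683 -0.095  0.064]
bridge_bar 0.83 [ 0.674 -0.017  0.06 ]
home_end 0.83 [ 0.675 -0.011  0.059]
```

View pics/w2.png

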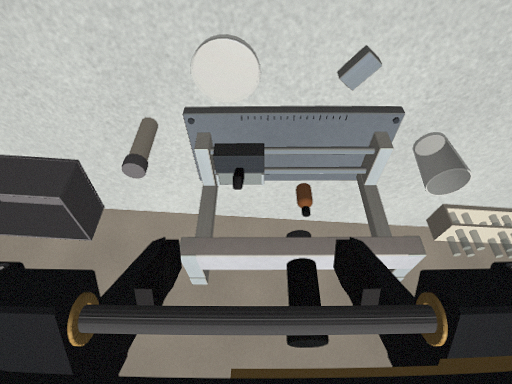

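```bash
python3 - <<'E'
import cv2
a=cv2.imread('pics/w2.png')[95:275,175:430]
a=cv2.convertScaleAbs(a,alpha=1.5,beta=20)
cv2.imwrite('pics/w2c.png',cv2.resize(a,None,fx=3.1,fy=3.1,interpolation=cv2.INTER_CUBIC))
a=cv2.imread('pics/w2.png')[130:200,190:280]
a=cv2.convertScaleAbs(a,alpha=2,beta=30)
cv2.imwrite('pics/w2d.png',cv2.resize(a,None,fx=8,fy=8,interpolation=cv2.INTER_CUBIC))
E
```

```text
(no output)
```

View pics/w2c.png

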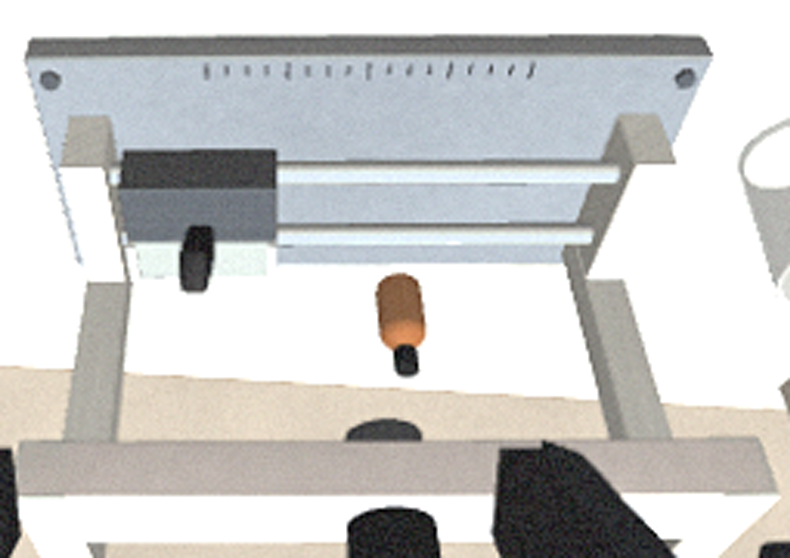

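View pics/w2d.png

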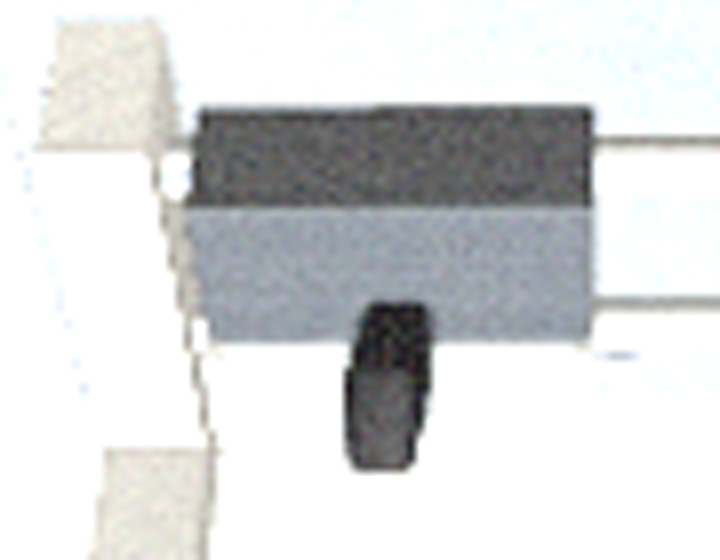

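```bash
cat > fit2.py <<'E'
from h import *
from scipy.optimize import least_squares
from fit import ct,cs,T,S
w=dict(np.load('w2.npz'))
W=[((-80,-170,0),(28,38)),((-80,170,0),(708,38)),((-80,-170,20),(28,57)),((-80,170,20),(712,56))]
def pc(b,f,o): return (np.array(b)+.5)/f-.5+np.array(o)
Wb=[(-154,200,(25,438)),(154,200,(758,438)),(-154,228,(18,494)),(154,228,(778,494))]
D=lambda b:pc(b,8,(190,130))
def f(p):
    Rz=R.from_euler('z',p[2]).as_matrix(); X=lambda a:Rz@(np.array(a)/1000)+[p[0],p[1],0]
    out=[]
    for c,L,fx,o,wt in((ct,T,5.6,(220,110),1),(cs,S,4.4,(100,180),.7),(w,W,3.1,(175,95),1)):
        out.append(wt*(proj(c,[X(a) for a,_ in L])-[pc(b,fx,o) for _,b in L]))
    out.append(proj(w,[X((p[3]*1000,y,z)) for y,z,_ in Wb])-[pc(b,3.1,(175,95)) for *_,b in Wb])
    hx,hy,cx,cy=np.array(p[4:8])*1000
    # handle top-end centre z115
    out.append(proj(w,[X((hx,hy,115))])-[D((384,420))])
    out.append(proj(w,[X((cx,cy-40,65)),X((cx,cy+40,65)),X((cx,cy-40,30)),])[:2]-[D((188,207)),D((592,207))])
    return np.concatenate(out)
s=least_squares(lambda p:f(p).ravel(),[.7,0,.11,.0,0,-.09,-.03,-.09])
print(s.x.round(4));print(f(s.x).round(2).tolist())
p=s.x;Rz=R.from_euler('z',p[2]).as_matrix()
print('top world',Rz@[p[4],p[5],.115]+[p[0],p[1],0],'grip',Rz@[p[4]+.0105,p[5],.1]+[p[0],p[1],0])
E
python3 fit2.py|tail -3
```

```text
[ 0.6996 -0.0056  0.1071 -0.0281 -0.0339 -0.0847 -0.0369 -0.0856]
[[-0.91, -0.24], [0.01, 0.65], [-0.87, -0.84], [0.38, 0.22], [1.08, 1.03], [1.08, -0.91], [0.87, -1.39], [-0.62, -1.16], [0.58, -0.88], [-0.59, -0.57], [-1.48, 1.12], [2.07, 1.74], [-1.68, 0.46], [0.99, 0.1], [-2.95, 2.58], [1.72, 2.03], [-0.0, -0.0], [-0.88, 0.14], [0.88, 0.04]]
top world [ 0.67494172 -0.09347969  0.115     ] grip [ 0.6853815  -0.09235679  0.1       ]
```

send_rows([
  [[-1,-1,1,3,0],[-1,-1.6,1.8,6.5,0],[-1,-2.2,2.6,10,0],[-1,-2.7,2.9,12.5,0],[-1,-2.7,2.9,14,0],[-1,-2.7,2.9,14,0]],
])

```text
time: 8.67
tcp_pos: [0.6126, -0.0967, 0.2099]
eef_rot: [0.638, 0.71, 0.221, 0.2]
ft_force: [-0.3, -0.1, -0.4]
grip_width: 0.999
```

```bash
python3 st.py; python3 - <<'E'
from h import *
c=get_calibration('wrist');im=read_camera('wrist');save('w3',im);np.savez('w3.npz',im=im,**{k:np.array(v) for k,v in c.items()})
Rz=R.from_euler('z',.1071).as_matrix();X=lambda a:Rz@(np.array(a)/1000)+[.6996,-.0056,0]
im=cv2.convertScaleAbs(im,alpha=1.5,beta=20)
for P in [(-24,-85,100),(-34.5,-85,115),(-35,-125,65),(-35,-45,65),(-32,-154,200),(-32,154,200)]:
    u=proj(c,[X(P)])[0];print(P,u.round(1))
    cv2.circle(im,tuple(int(round(v)) for v in u),2,(255,0,0),-1)
save('w3m',cv2.resize(im,(800,600)))
E
```

```text
8.6667 [-0.474  0.299  1.719  0.526  0.666 -2.493] [ 0.6126 -0.0967  0.2099] F [-0.26 -0.15 -0.45] g 0.999
[[-0.105, 0.817, 0.567], [0.994, 0.087, 0.059], [-0.001, 0.57, -0.822]] tilt 34.73 head 5.9 xhead 96.0
(-24, -85, 100) [252.4 184.6]
(-34.5, -85, 115) [252.1 190.1]
(-35, -125, 65) [214.1 151.6]
(-35, -45, 65) [291.2 151.7]
(-32, -154, 200) [161.8 278.9]
(-32, 154, 200) [546.5 275.6]
```

View pics/w3m.png

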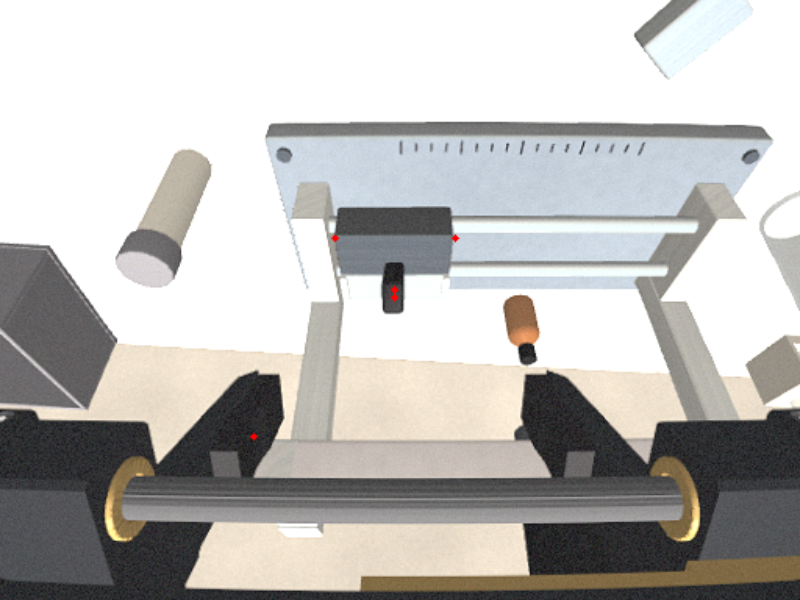

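send_rows([
  [[-1,-0.4,-0.3,3.5,0],[-1,-0.4,-0.3,7,0],[-1,-0.4,-0.3,10,0],[-1,-0.4,-0.3,12,0],[-1,-0.4,-0.3,13.5,0],[-1,-0.4,-0.3,14.8,0],[-1,-0.4,-0.3,14.8,0]],
])

```text
time: 9.3
tcp_pos: [0.6952, -0.0919, 0.0888]
eef_rot: [0.638, 0.71, 0.222, 0.201]
ft_force: [0.3, 0.0, -0.3]
grip_width: 0.999
```

```bash
python3 st.py; python3 - <<'E'
from h import *
c=get_calibration('wrist');im=read_camera('wrist');save('w4',cv2.resize(cv2.convertScaleAbs(im,alpha=1.5,beta=20),(800,600)))
E
```

```text
9.3 [-0.397  0.619  1.584  0.644  0.474 -2.586] [ 0.6952 -0.0919  0.0888] F [ 0.35  0.03 -0.33] g 0.999
[[-0.106, 0.816, 0.569], [0.994, 0.088, 0.058], [-0.003, 0.572, -0.82]] tilt 34.88 head 5.9 xhead 96.1
```

View pics/w4.png

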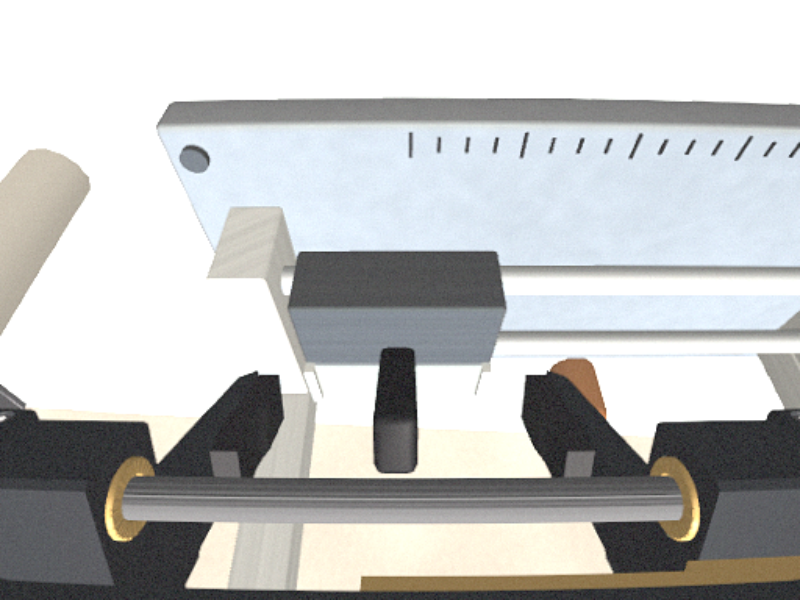

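send_rows([
  [[1,-0.1,0,0.1,0],[1,-0.1,0,0.1,0],[1,-0.1,0,0.1,0],[1,-0.1,0,0.1,0],[1,-0.1,0,0.1,0],[1,-0.1,0,0.1,0],[1,-0.1,0,0.1,0],[1,-0.1,0,0.1,0]],
])

```text
time: 10.02
tcp_pos: [0.6955, -0.0931, 0.089]
eef_rot: [0.638, 0.71, 0.222, 0.202]
ft_force: [0.1, -1.0, -0.5]
grip_width: 0.418
```

```bash
python3 st.py; python3 - <<'E'
from h import *
c=get_calibration('wrist');im=read_camera('wrist');save('w5',cv2.resize(cv2.convertScaleAbs(im,alpha=1.5,beta=20),(800,600)))
E
```

```text
10.0167 [-0.399  0.62   1.583  0.645  0.474 -2.588] [ 0.6955 -0.0931  0.089 ] F [ 0.12 -1.02 -0.48] g 0.418
[[-0.106, 0.815, 0.569], [0.994, 0.088, 0.058], [-0.003, 0.572, -0.82]] tilt 34.92 head 5.8 xhead 96.1
```

View pics/w5.png

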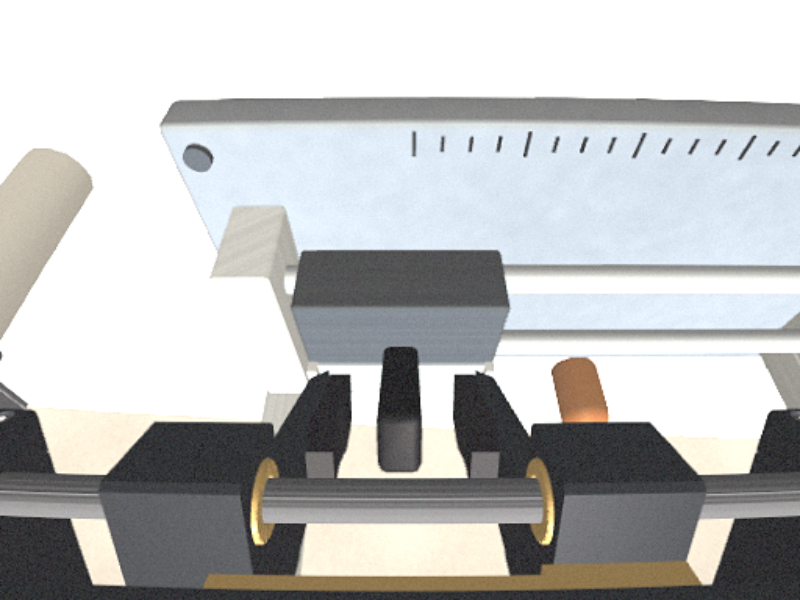

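send_rows([
  [[1,0,0,0,0],[1,0,0,0,0],[1,0,0,0,0],[1,0,0,0,0],[1,0,0,0,0],[1,0,0,0,0],[1,0,0,0,0]],
])

```text
time: 10.65
tcp_pos: [0.6955, -0.0934, 0.0889]
eef_rot: [0.638, 0.71, 0.222, 0.202]
ft_force: [1.4, -2.3, -1.4]
grip_width: 0.158
```

```bash
python3 st.py; python3 - <<'E'
from h import *
c=get_calibration('wrist');im=read_camera('wrist');save('w6',cv2.resize(cv2.convertScaleAbs(im,alpha=1.5,beta=20),(800,600)))
E
```

```text
10.65 [-0.399  0.62   1.583  0.645  0.474 -2.588] [ 0.6955 -0.0934  0.0889] F [ 1.37 -2.26 -1.36] g 0.158
[[-0.105, 0.815, 0.569], [0.994, 0.088, 0.058], [-0.003, 0.572, -0.82]] tilt 34.92 head 5.8 xhead 96.1
```

View pics/w6.png

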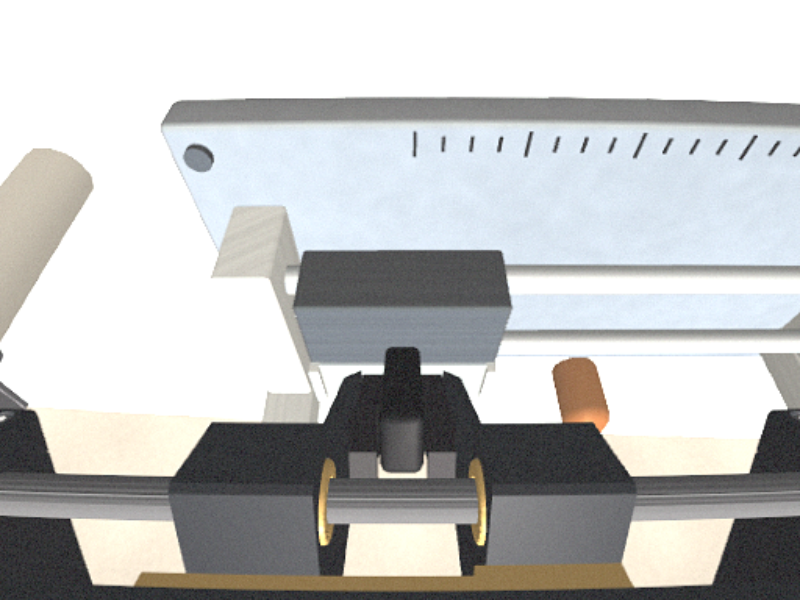

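send_rows([
  [[1,0.5,0,0,0],[1,1,0,0,0],[1,1.5,0,0,0],[1,1.5,0,0,0]],
])

```text
time: 11.03
tcp_pos: [0.6937, -0.0771, 0.0889]
eef_rot: [0.637, 0.71, 0.222, 0.201]
ft_force: [-1.9, -1.7, 0.9]
grip_width: 0.153
```

```bash
python3 st.py
```

```text
11.0333 [-0.373  0.612  1.598  0.636  0.457 -2.561] [ 0.6937 -0.0771  0.0889] F [-1.94 -1.68  0.91] g 0.153
[[-0.107, 0.815, 0.569], [0.994, 0.089, 0.059], [-0.003, 0.572, -0.82]] tilt 34.9 head 5.9 xhead 96.1
```

send_rows([
  [[1,0.5,0,0,0],[1,0.5,0,0,0]],
])

```text
time: 11.2
tcp_pos: [0.6931, -0.071, 0.0889]
eef_rot: [0.637, 0.71, 0.222, 0.201]
ft_force: [-2.0, -1.8, 0.5]
grip_width: 0.158
```

send_rows([
  [[1,0.5,0,0,0],[1,0.5,0,0,0]],
])

```text
time: 11.37
tcp_pos: [0.6924, -0.0651, 0.0889]
eef_rot: [0.637, 0.71, 0.222, 0.201]
ft_force: [-1.9, -2.2, 1.0]
grip_width: 0.157
```

send_rows([
  [[1,0.5,0,0,0],[1,0.5,0,0,0]],
])

```text
time: 11.53
tcp_pos: [0.6918, -0.0593, 0.0889]
eef_rot: [0.637, 0.711, 0.223, 0.201]
ft_force: [-1.3, -2.7, 0.4]
grip_width: 0.155
```

```bash
python3 st.py
```

```text
11.5333 [-0.345  0.604  1.612  0.624  0.441 -2.53 ] [ 0.6918 -0.0593  0.0889] F [-1.29 -2.68  0.44] g 0.155
[[-0.109, 0.815, 0.569], [0.994, 0.09, 0.061], [-0.002, 0.572, -0.82]] tilt 34.87 head 6.1 xhead 96.2
```

send_rows([
  [[1,0.4,0,0,0],[1,0.4,0,0,0]],
])

```text
time: 11.7
tcp_pos: [0.6912, -0.0546, 0.0889]
eef_rot: [0.637, 0.711, 0.223, 0.201]
ft_force: [-1.9, -1.9, 1.1]
grip_width: 0.151
```

send_rows([
  [[1,0.4,0,0,0],[1,0.4,0,0,0]],
])

```text
time: 11.87
tcp_pos: [0.6908, -0.0502, 0.089]
eef_rot: [0.636, 0.711, 0.223, 0.201]
ft_force: [-2.0, -3.3, 0.1]
grip_width: 0.154
```

send_rows([
  [[1,0.4,0,0,0],[1,0.4,0,0,0]],
])

```text
time: 12.03
tcp_pos: [0.6903, -0.0466, 0.089]
eef_rot: [0.637, 0.71, 0.222, 0.201]
ft_force: [-0.4, 0.4, 0.3]
grip_width: 0.159
```

send_rows([
  [[1,0.4,0,0,0],[1,0.4,0,0,0]],
])

```text
time: 12.2
tcp_pos: [0.6898, -0.042, 0.089]
eef_rot: [0.637, 0.71, 0.223, 0.201]
ft_force: [0.1, 5.4, 1.3]
grip_width: 0.158
```

send_rows([
  [[1,0.4,0,0,0],[1,0.4,0,0,0]],
])

```text
time: 12.37
tcp_pos: [0.6893, -0.0373, 0.0889]
eef_rot: [0.637, 0.711, 0.223, 0.201]
ft_force: [-1.3, -1.5, -0.6]
grip_width: 0.155
```

send_rows([
  [[1,0.4,0,0,0],[1,0.4,0,0,0]],
])

```text
time: 12.53
tcp_pos: [0.6887, -0.0325, 0.0889]
eef_rot: [0.636, 0.711, 0.223, 0.2]
ft_force: [-1.7, -3.2, 0.2]
grip_width: 0.155
```

```bash
python3 st.py; python3 - <<'E'
from h import *
im=read_camera('wrist');save('w7',cv2.resize(cv2.convertScaleAbs(im,alpha=1.5,beta=20),(800,600)))
E
```

```text
12.5333 [-0.3    0.594  1.63   0.599  0.414 -2.473] [ 0.6887 -0.0325  0.0889] F [-1.69 -3.15  0.16] g 0.155
[[-0.11, 0.815, 0.568], [0.994, 0.091, 0.062], [-0.001, 0.572, -0.82]] tilt 34.87 head 6.2 xhead 96.3
```

View pics/w7.png

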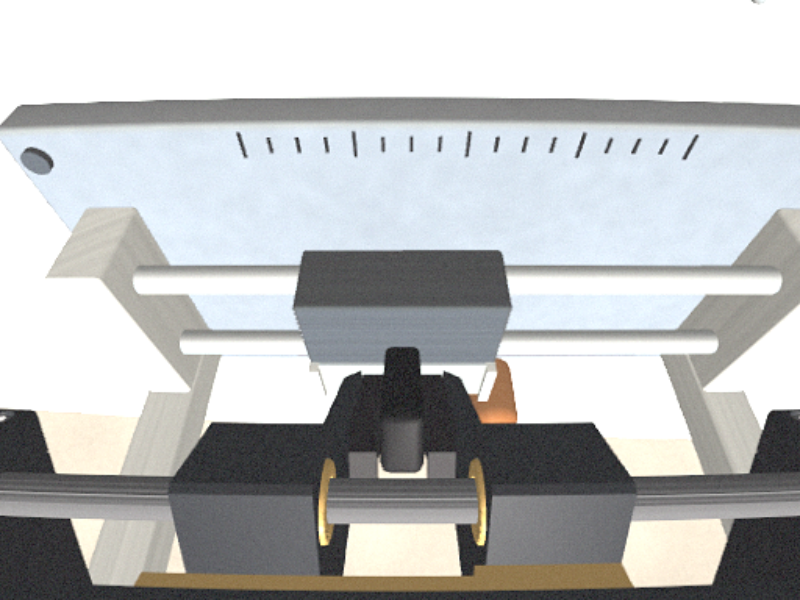

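send_rows([
  [[1,0.5,0,0,0],[1,1,0,0,0]],
])

```text
time: 12.75
tcp_pos: [0.6877, -0.0226, 0.0889]
eef_rot: [0.637, 0.711, 0.223, 0.2]
ft_force: [-1.9, -4.0, 0.7]
grip_width: 0.155
```

send_rows([
  [[1,0.4,0,0,0]],
])

```text
time: 12.83
tcp_pos: [0.6871, -0.018, 0.0889]
eef_rot: [0.637, 0.711, 0.223, 0.2]
ft_force: [-1.2, -2.5, -0.0]
grip_width: 0.151
```

send_rows([
  [[1,0.4,0,0,0]],
])

```text
time: 12.92
tcp_pos: [0.6866, -0.0135, 0.0889]
eef_rot: [0.636, 0.711, 0.223, 0.2]
ft_force: [-1.8, -2.4, 1.0]
grip_width: 0.158
```

send_rows([
  [[1,0.4,0,0,0]],
])

```text
time: 13.0
tcp_pos: [0.6861, -0.009, 0.0889]
eef_rot: [0.636, 0.711, 0.223, 0.2]
ft_force: [-1.1, -2.9, 0.7]
grip_width: 0.155
```

send_rows([
  [[1,0.4,0,0,0]],
])

```text
time: 13.08
tcp_pos: [0.6856, -0.0044, 0.0889]
eef_rot: [0.636, 0.711, 0.223, 0.2]
ft_force: [-1.4, -2.9, 0.2]
grip_width: 0.16
```

send_rows([
  [[1,0.4,0,0,0]],
])

```text
time: 13.17
tcp_pos: [0.6852, -0.0001, 0.089]
eef_rot: [0.636, 0.711, 0.223, 0.201]
ft_force: [-1.5, -13.1, -1.4]
grip_width: 0.155
```

send_rows([
  [[1,0.4,0,0,0]],
])

```text
time: 13.25
tcp_pos: [0.6851, 0.002, 0.089]
eef_rot: [0.637, 0.71, 0.222, 0.202]
ft_force: [-5.4, -21.7, -0.6]
grip_width: 0.155
```

send_rows([
  [[1,0.4,0,0,0]],
])

```text
time: 13.33
tcp_pos: [0.6848, 0.0042, 0.089]
eef_rot: [0.637, 0.71, 0.221, 0.204]
ft_force: [-5.1, -14.6, -0.5]
grip_width: 0.152
```

send_rows([
  [[1,0.4,0,0,0]],
])

```text
time: 13.42
tcp_pos: [0.6845, 0.0066, 0.089]
eef_rot: [0.638, 0.709, 0.221, 0.205]
ft_force: [-2.5, -11.6, -0.1]
grip_width: 0.155
```

```bash
python3 st.py
```

```text
13.4167 [-0.227  0.582  1.654  0.527  0.363 -2.348] [0.6845 0.0066 0.089 ] F [ -2.54 -11.63  -0.08] g 0.155
[[-0.103, 0.814, 0.572], [0.995, 0.089, 0.051], [-0.01, 0.574, -0.819]] tilt 35.06 head 5.1 xhead 95.9
```

send_rows([
  [[1,0.5,0,0,0],[1,1,0,0,0]],
])

```text
time: 13.58
tcp_pos: [0.6833, 0.0163, 0.0889]
eef_rot: [0.638, 0.709, 0.22, 0.205]
ft_force: [-2.9, -3.1, 1.1]
grip_width: 0.156
```

```bash
python3 st.py; python3 - <<'E'
from h import *
im=read_camera('wrist');save('w8',cv2.resize(cv2.convertScaleAbs(im,alpha=1.5,beta=20),(800,600)))
im=read_camera('scene');save('s8',cv2.resize(im[170:300,90:290],None,fx=4,fy=4,interpolation=cv2.INTER_CUBIC))
E
```

```text
13.5833 [-0.21   0.58   1.657  0.507  0.355 -2.314] [0.6833 0.0163 0.0889] F [-2.9  -3.13  1.14] g 0.156
[[-0.102, 0.814, 0.572], [0.995, 0.089, 0.051], [-0.01, 0.574, -0.819]] tilt 35.05 head 5.1 xhead 95.8
```

View pics/w8.png

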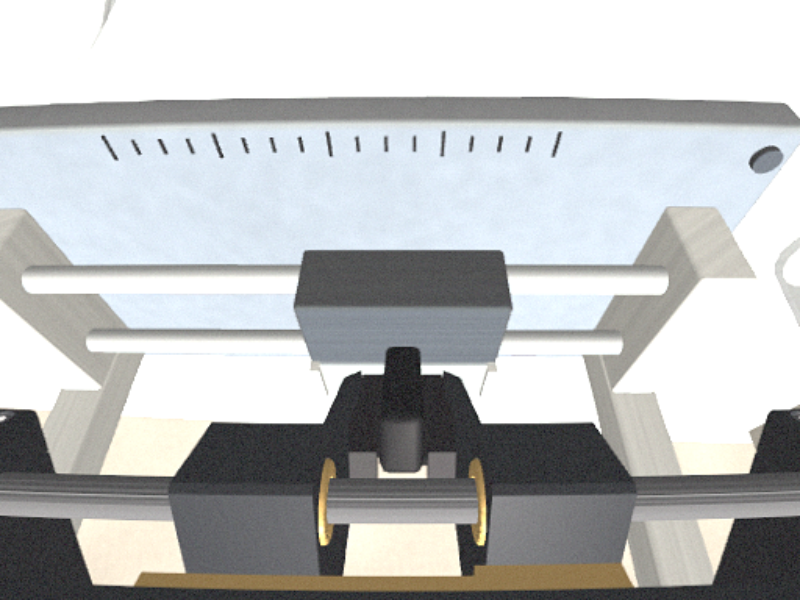

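View pics/s8.png

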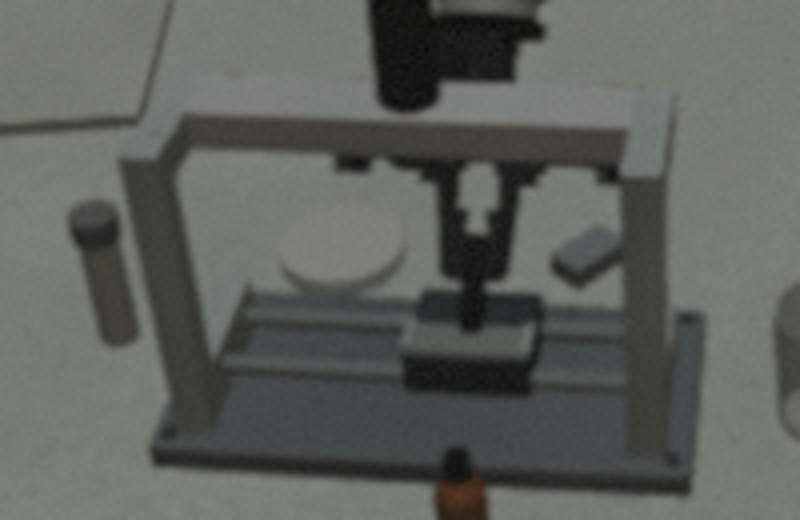

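send_rows([
  [[1,0.4,0,0,0]],
])

```text
time: 13.77
tcp_pos: [0.6828, 0.0213, 0.0889]
eef_rot: [0.637, 0.709, 0.221, 0.205]
ft_force: [-2.2, -3.5, 1.1]
grip_width: 0.152
```

send_rows([
  [[1,0.4,0,0,0]],
])

```text
time: 13.85
tcp_pos: [0.6823, 0.0256, 0.0889]
eef_rot: [0.637, 0.709, 0.221, 0.205]
ft_force: [-2.0, -2.9, 2.1]
grip_width: 0.152
```

send_rows([
  [[1,0.4,0,0,0]],
])

```text
time: 13.93
tcp_pos: [0.6818, 0.0298, 0.0889]
eef_rot: [0.637, 0.709, 0.221, 0.204]
ft_force: [-2.0, -3.8, 1.5]
grip_width: 0.153
```

send_rows([
  [[1,0.4,0,0,0]],
])

```text
time: 14.02
tcp_pos: [0.6813, 0.0342, 0.0889]
eef_rot: [0.637, 0.709, 0.221, 0.204]
ft_force: [-2.9, -3.4, 2.6]
grip_width: 0.154
```

send_rows([
  [[1,0.4,0,0,0]],
])

```text
time: 14.1
tcp_pos: [0.6808, 0.0387, 0.0889]
eef_rot: [0.637, 0.709, 0.221, 0.204]
ft_force: [-1.5, -3.0, 1.8]
grip_width: 0.158
```

send_rows([
  [[1,0.4,0,0,0]],
])

```text
time: 14.18
tcp_pos: [0.6803, 0.0431, 0.0889]
eef_rot: [0.637, 0.709, 0.221, 0.204]
ft_force: [-3.2, -4.0, 2.4]
grip_width: 0.154
```

send_rows([
  [[1,0.4,0,0,0]],
])

```text
time: 14.27
tcp_pos: [0.6798, 0.0477, 0.0889]
eef_rot: [0.637, 0.709, 0.221, 0.204]
ft_force: [-2.5, -3.1, 3.1]
grip_width: 0.153
```

send_rows([
  [[1,0.4,0,0,0]],
])

```text
time: 14.35
tcp_pos: [0.6793, 0.0521, 0.0889]
eef_rot: [0.637, 0.709, 0.221, 0.204]
ft_force: [-3.7, -3.2, 2.8]
grip_width: 0.161
```

```bash
python3 st.py
```

```text
14.35 [-0.145  0.576  1.665  0.429  0.331 -2.189] [0.6793 0.0521 0.0889] F [-3.7  -3.18  2.77] g 0.161
[[-0.104, 0.814, 0.571], [0.995, 0.09, 0.053], [-0.008, 0.574, -0.819]] tilt 35.01 head 5.3 xhead 96.0
```

send_rows([
  [[1,0.5,0,0,0],[1,1,0,0,0],[1,1.5,0,0,0],[1,1.9,0,0,0]],
])

```text
time: 14.68
tcp_pos: [0.6772, 0.0717, 0.0889]
eef_rot: [0.637, 0.71, 0.221, 0.204]
ft_force: [-6.6, -3.5, 4.8]
grip_width: 0.158
```

send_rows([
  [[1,0.3,0,0,0]],
])

```text
time: 14.77
tcp_pos: [0.6767, 0.0753, 0.0889]
eef_rot: [0.637, 0.71, 0.221, 0.204]
ft_force: [-2.0, -8.6, 0.5]
grip_width: 0.157
```

send_rows([
  [[1,0.3,0,0,0]],
])

```text
time: 14.85
tcp_pos: [0.6769, 0.076, 0.089]
eef_rot: [0.637, 0.709, 0.22, 0.206]
ft_force: [-7.9, -41.7, 1.0]
grip_width: 0.156
```

```bash
python3 st.py
```

```text
14.85 [-0.099  0.576  1.666  0.352  0.313 -2.079] [0.6769 0.076  0.089 ] F [ -7.9  -41.68   1.02] g 0.156
[[-0.103, 0.813, 0.573], [0.995, 0.091, 0.05], [-0.012, 0.575, -0.818]] tilt 35.1 head 5.0 xhead 95.9
```

send_rows([
  [[1,-0.5,0,0,0],[1,-1,0,0,0],[1,-1.6,0,0,0],[1,-2.2,0,0,0],[1,-2.8,0,0,0],[1,-3.4,0,0,0],[1,-4,0,0,0],[1,-4.6,0,0,0],[1,-5,0,0,0]],
])

```text
time: 15.6
tcp_pos: [0.6822, 0.0255, 0.089]
eef_rot: [0.638, 0.709, 0.22, 0.206]
ft_force: [6.6, -1.9, -8.7]
grip_width: 0.163
```

send_rows([
  [[1,-0.4,0,0,0]],
])

```text
time: 15.68
tcp_pos: [0.6828, 0.0209, 0.0889]
eef_rot: [0.638, 0.709, 0.22, 0.206]
ft_force: [-0.8, -2.6, 1.3]
grip_width: 0.159
```

send_rows([
  [[1,-0.4,0,0,0]],
])

```text
time: 15.77
tcp_pos: [0.6833, 0.0165, 0.0889]
eef_rot: [0.638, 0.709, 0.22, 0.206]
ft_force: [1.0, -2.7, -2.0]
grip_width: 0.153
```

send_rows([
  [[1,-0.4,0,0,0]],
])

```text
time: 15.85
tcp_pos: [0.6837, 0.012, 0.0889]
eef_rot: [0.638, 0.709, 0.22, 0.206]
ft_force: [2.5, 1.3, -1.3]
grip_width: 0.158
```

```bash
python3 st.py
```

```text
15.85 [-0.217  0.581  1.656  0.513  0.356 -2.326] [0.6837 0.012  0.0889] F [ 2.55  1.34 -1.34] g 0.158
[[-0.102, 0.813, 0.573], [0.995, 0.09, 0.049], [-0.011, 0.575, -0.818]] tilt 35.08 head 4.9 xhead 95.8
```

send_rows([
  [[1,-0.4,0,0,0]],
])

```text
time: 15.93
tcp_pos: [0.6839, 0.0096, 0.089]
eef_rot: [0.637, 0.709, 0.221, 0.204]
ft_force: [6.2, 19.0, -1.1]
grip_width: 0.154
```

send_rows([
  [[1,-0.4,0,0,0]],
])

```text
time: 16.02
tcp_pos: [0.6841, 0.0076, 0.089]
eef_rot: [0.637, 0.71, 0.222, 0.203]
ft_force: [6.7, 11.7, -3.7]
grip_width: 0.157
```

send_rows([
  [[1,-0.4,0,0,0]],
])

```text
time: 16.1
tcp_pos: [0.6844, 0.0054, 0.089]
eef_rot: [0.636, 0.711, 0.222, 0.201]
ft_force: [3.4, 7.2, -3.2]
grip_width: 0.156
```

send_rows([
  [[1,-0.4,0,0,0]],
])

```text
time: 16.18
tcp_pos: [0.6848, 0.0026, 0.089]
eef_rot: [0.636, 0.711, 0.223, 0.201]
ft_force: [1.8, 2.6, -1.9]
grip_width: 0.156
```

```bash
python3 st.py
```

```text
16.1833 [-0.239  0.584  1.649  0.552  0.38  -2.382] [0.6848 0.0026 0.089 ] F [ 1.77  2.62 -1.91] g 0.156
[[-0.111, 0.815, 0.569], [0.994, 0.092, 0.062], [-0.002, 0.572, -0.82]] tilt 34.89 head 6.2 xhead 96.4
```

send_rows([
  [[1,-0.4,0,0,0],[1,-0.8,0,0,0],[1,-1.2,0,0,0],[1,-1.6,0,0,0],[1,-2,0,0,0]],
])

```text
time: 16.6
tcp_pos: [0.6871, -0.0181, 0.089]
eef_rot: [0.636, 0.711, 0.223, 0.201]
ft_force: [3.7, -1.9, -5.2]
grip_width: 0.157
```

send_rows([
  [[1,-0.2,0,0,0]],
])

```text
time: 16.68
tcp_pos: [0.6874, -0.0209, 0.0889]
eef_rot: [0.636, 0.711, 0.223, 0.201]
ft_force: [2.8, -2.0, -3.2]
grip_width: 0.156
```

send_rows([
  [[1,-0.2,0,0,0]],
])

```text
time: 16.77
tcp_pos: [0.6877, -0.0235, 0.0889]
eef_rot: [0.636, 0.711, 0.223, 0.201]
ft_force: [2.8, -1.9, -4.1]
grip_width: 0.156
```

send_rows([
  [[1,-0.2,0,0,0]],
])

```text
time: 16.85
tcp_pos: [0.688, -0.0259, 0.0889]
eef_rot: [0.637, 0.711, 0.222, 0.201]
ft_force: [3.2, -0.9, -4.7]
grip_width: 0.157
```

```bash
python3 st.py
```

```text
16.85 [-0.288  0.592  1.635  0.59   0.405 -2.455] [ 0.688  -0.0259  0.0889] F [ 3.16 -0.9  -4.7 ] g 0.157
[[-0.109, 0.815, 0.569], [0.994, 0.091, 0.06], [-0.003, 0.572, -0.82]] tilt 34.91 head 6.0 xhead 96.2
```

send_rows([
  [[1,-0.2,0,0,0]],
])

```text
time: 16.93
tcp_pos: [0.6882, -0.0281, 0.0889]
eef_rot: [0.636, 0.711, 0.222, 0.201]
ft_force: [1.9, -2.1, -3.7]
grip_width: 0.156
```

send_rows([
  [[1,-0.2,0,0,0]],
])

```text
time: 17.02
tcp_pos: [0.6885, -0.0303, 0.0889]
eef_rot: [0.636, 0.711, 0.222, 0.201]
ft_force: [2.5, -1.8, -4.2]
grip_width: 0.154
```

send_rows([
  [[1,-0.15,0,0,0]],
])

```text
time: 17.1
tcp_pos: [0.6887, -0.032, 0.0889]
eef_rot: [0.636, 0.711, 0.222, 0.201]
ft_force: [3.6, -2.7, -4.3]
grip_width: 0.159
```

send_rows([
  [[1,-0.15,0,0,0]],
])

```text
time: 17.18
tcp_pos: [0.6888, -0.0336, 0.089]
eef_rot: [0.636, 0.711, 0.222, 0.201]
ft_force: [2.3, -2.1, -4.3]
grip_width: 0.155
```

send_rows([
  [[1,-0.15,0,0,0]],
])

```text
time: 17.27
tcp_pos: [0.689, -0.0352, 0.089]
eef_rot: [0.636, 0.711, 0.222, 0.201]
ft_force: [2.3, -1.9, -4.7]
grip_width: 0.157
```

send_rows([
  [[1,-0.1,0,0,0]],
])

```text
time: 17.35
tcp_pos: [0.6891, -0.0363, 0.0889]
eef_rot: [0.636, 0.711, 0.222, 0.201]
ft_force: [2.8, -1.6, -4.3]
grip_width: 0.153
```

send_rows([
  [[1,-0.1,0,0,0]],
])

```text
time: 17.43
tcp_pos: [0.6893, -0.0374, 0.0889]
eef_rot: [0.636, 0.711, 0.222, 0.201]
ft_force: [3.6, -1.8, -3.8]
grip_width: 0.157
```

send_rows([
  [[1,-0.1,0,0,0]],
])

```text
time: 17.52
tcp_pos: [0.6893, -0.0382, 0.0889]
eef_rot: [0.636, 0.711, 0.223, 0.201]
ft_force: [3.3, 1.8, -4.3]
grip_width: 0.155
```

send_rows([
  [[1,-0.1,0,0,0]],
])

```text
time: 17.6
tcp_pos: [0.6893, -0.0385, 0.0889]
eef_rot: [0.636, 0.711, 0.223, 0.2]
ft_force: [3.0, 4.6, -1.9]
grip_width: 0.155
```

send_rows([
  [[1,0,0,0,0],[1,0,0,0,0]],
])

```text
time: 17.77
tcp_pos: [0.6894, -0.0384, 0.089]
eef_rot: [0.636, 0.711, 0.223, 0.2]
ft_force: [2.9, 0.6, -3.9]
grip_width: 0.155
```

```bash
python3 st.py
```

```text
17.7667 [-0.31   0.596  1.627  0.607  0.42  -2.489] [ 0.6894 -0.0384  0.089 ] F [ 2.92  0.63 -3.89] g 0.155
[[-0.11, 0.815, 0.569], [0.994, 0.091, 0.062], [-0.001, 0.572, -0.82]] tilt 34.88 head 6.2 xhead 96.3
```

send_rows([
  [[0.6,0,0,0,0],[0.6,0,0,0,0],[0.6,0,0,0,0],[0.6,0,0,0,0]],
])

```text
time: 18.1
tcp_pos: [0.6894, -0.0384, 0.0892]
eef_rot: [0.636, 0.711, 0.223, 0.2]
ft_force: [-0.6, 0.8, -0.5]
grip_width: 0.2
```

```bash
python3 st.py; python3 - <<'E'
from h import *
im=read_camera('wrist');save('w9',cv2.resize(cv2.convertScaleAbs(im,alpha=1.5,beta=20),(800,600)))
E
```

```text
18.1 [-0.31   0.596  1.627  0.607  0.42  -2.489] [ 0.6894 -0.0384  0.0892] F [-0.64  0.79 -0.52] g 0.2
[[-0.11, 0.815, 0.569], [0.994, 0.091, 0.062], [-0.001, 0.572, -0.82]] tilt 34.9 head 6.2 xhead 96.3
```

View pics/w9.png

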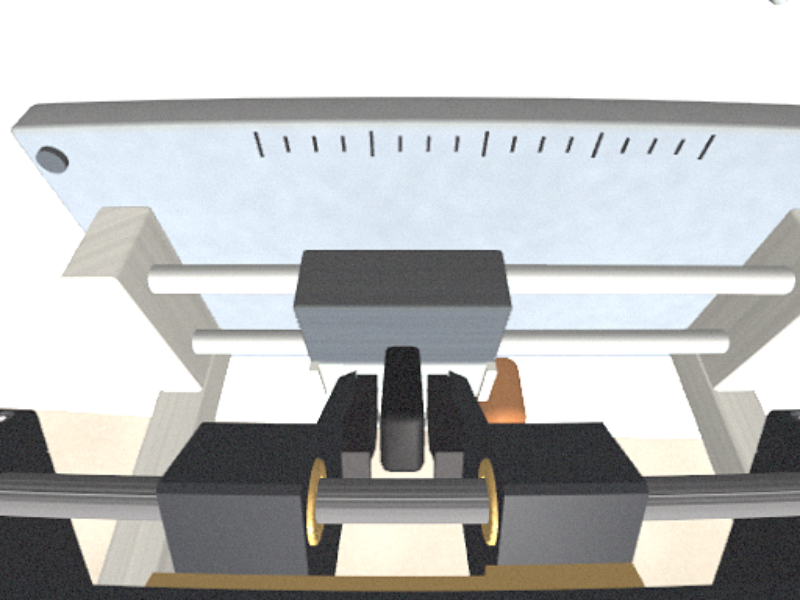

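The paddle stays centred with a gap to each pad, so the carriage hangs by itself. I'll open the gripper fully and look again.

send_rows([
  [[-1,0,0,0,0],[-1,0,0,0,0],[-1,0,0,0,0],[-1,0,0,0,0],[-1,0,0,0,0],[-1,0,0,0,0],[-1,0,0,0,0],[-1,0,0,0,0]],
])

```text
time: 18.82
tcp_pos: [0.6894, -0.0384, 0.0892]
eef_rot: [0.636, 0.711, 0.223, 0.2]
ft_force: [0.8, 0.2, 0.1]
grip_width: 0.782
```

```bash
python3 st.py; python3 - <<'E'
from h import *
im=read_camera('wrist');save('w10',cv2.resize(cv2.convertScaleAbs(im,alpha=1.5,beta=20),(800,600)))
E
```

```text
18.8167 [-0.31   0.596  1.627  0.607  0.42  -2.489] [ 0.6894 -0.0384  0.0892] F [0.76 0.24 0.11] g 0.782
[[-0.11, 0.815, 0.569], [0.994, 0.091, 0.062], [-0.001, 0.572, -0.82]] tilt 34.9 head 6.2 xhead 96.3
```

View pics/w10.png

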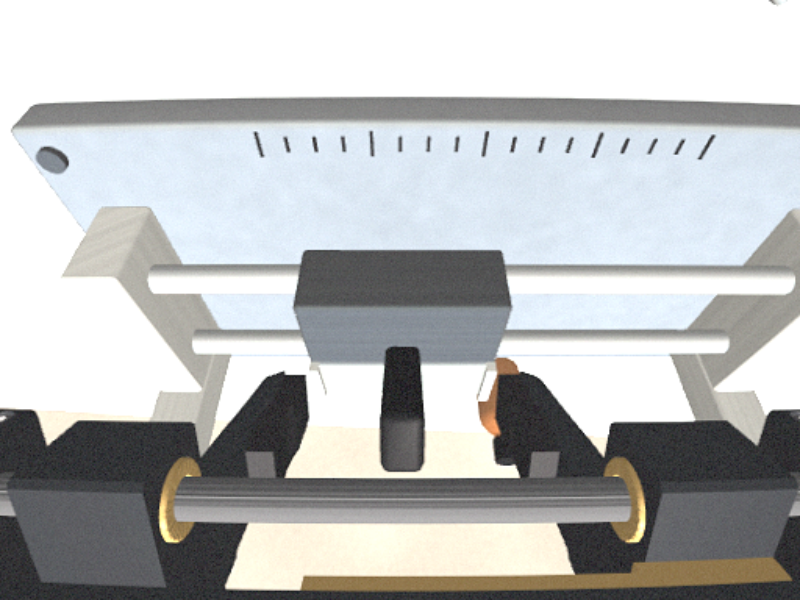

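The carriage hasn't moved: the block spans columns 295–511 in both pictures. Now I'll back straight out along the tool axis.

send_rows([
  [[-1,0,0,-1,0],[-1,0,0,-3,0],[-1,0,0,-6,0],[-1,0,0,-9,0],[-1,0,0,-12,0],[-1,0,0,-15,0],[-1,0,0,-18,0],[-1,0,0,-18,0]],
])

```text
time: 19.53
tcp_pos: [0.5862, -0.0501, 0.2425]
eef_rot: [0.635, 0.71, 0.224, 0.204]
ft_force: [0.1, -0.2, -0.0]
grip_width: 1.0
```

```bash
python3 st.py; python3 - <<'E'
from h import *
c=get_calibration('wrist');im=read_camera('wrist')
Rz=R.from_euler('z',.1071).as_matrix();X=lambda a:Rz@(np.array(a)/1000)+[.6996,-.0056,0]
im=cv2.convertScaleAbs(im,alpha=1.5,beta=20)
s=170-(.076+.0384)/.9943*1000;print('s',s)
for P in [(-34.5,-85+s,115),(-35,-125+s,65),(-35,-45+s,65)]:
    u=proj(c,[X(P)])[0]; cv2.circle(im,tuple(int(round(v)) for v in u),2,(255,0,0),-1)
save('w11',cv2.resize(im,(800,600)))
im=read_camera('scene');save('s11',cv2.resize(im[170:300,90:290],None,fx=4,fy=4,interpolation=cv2.INTER_CUBIC))
E
```

```text
19.5333 [-0.407  0.185  1.778  0.465  0.679 -2.38 ] [ 0.5862 -0.0501  0.2425] F [ 0.14 -0.19 -0.03] g 1.0
[[-0.11, 0.811, 0.575], [0.994, 0.093, 0.059], [-0.005, 0.578, -0.816]] tilt 35.28 head 5.9 xhead 96.3
s 54.94418183646786
```

View pics/w11.png

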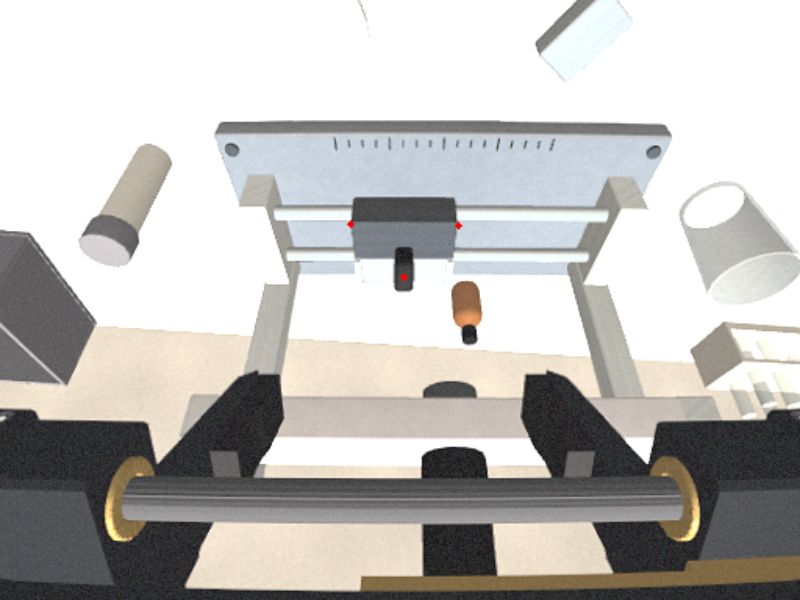

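View pics/s11.png

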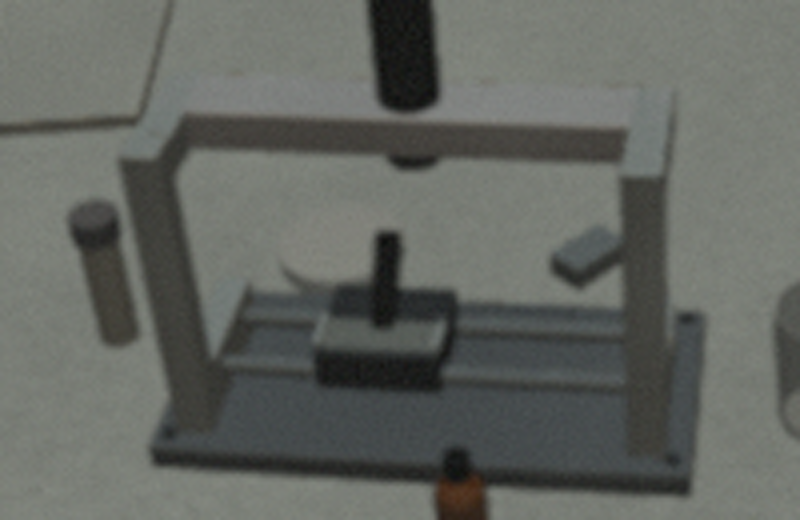

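```bash
python3 -c "
from h import *
print(r.hand_in(), r.get_obs()['time'])"
```

```text
the job is handed in; nothing more can be done
the job is handed in; nothing more can be done
```

The carriage is hanging by itself at the sticky place nearer home, about 55 mm out. The gripper is open and clear of it, and the job is handed in. The last time I printed, just before handing in, was 19.5 s.

- **Tilting the hand:** the moves can't tilt the tool directly. I leaned it to about 35° by repeatedly commanding poses just out of reach, then gripped the handle.
- **Drawing out:** I pulled the carriage to the far stop, where the wrist force rose to about 42 N. It stuck at about 47 mm and 99 mm from home.
- **Easing back:** I kept it gripped all the way, pushed it through the far catch and stopped where the near catch began to hold. I took the load off before opening the gripper, so it never snapped home.

**Last checks:**
- The paddle stayed put when the gripper opened and after the hand backed out. The last wrist picture matches a travel of 55 mm to within a few pixels.
- The residual wrist force is about 0.2 N.
- The bystanders I could see in the last pictures look undisturbed; I compared them only by eye. I didn't check the slide box and screwdriver again, but the hand never came near them.

**What disagreed:** on the way out the near catch barely showed as resistance, because I read the force after the arm had settled. Its position comes from the clear onset on the way back. Joint 3 also sat at the end of its range while I tilted the hand: it read 0.187 against a stated limit of 0.19, which I took as rounding.

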